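Square up a pegged frame corner with the assembly square

TASK

Pull the cabinet's top drawer out to its stop and take out the aluminium assembly square, leaving the drawer open. The frame corner on the white board is out of true: keeping the square flat on the board, press its heel into the inside corner until one leg lies flush along the clamped stile and the other has pushed the loose rail back flush against it, so that the joint is square. Finish still gripping the square and pressing it firmly against both timbers (do not let go), and leave the glue bottle, jar and mallet alone.

Things in the scene. Friction and masses are not known exactly. Their poses are not given: they have to be found in the camera images.
- cabinet_drawer0 (a joint): How far the top drawer is out, m: 0 shut, 0.198 at its stop. It slides along the handle's own -x, stays where left, moves at about 2 N. Inside 235 deep x 258 wide, walls 48 high; its floor is 90 mm above the bench, the front board's top edge 147. Fully open, all of the square is clear of the cabinet's top.
- cabinet_drawer0_handle (a point): Middle of the top drawer's handle: a level round steel bar 11 mm thick, 120 long, parallel to the drawer front and 35 mm (centre line) in front of it, 122 mm above the bench; the lower drawer's like handle is 68 mm below. Moves with the drawer. Its axes are the cabinet's: the fronts face -x, y along the bar. The cabinet is dark wood, 280 deep, 300 wide, 160 high, fixed.
- square: Braced aluminium assembly square, 0.2 to 0.4 kg, flat in the top drawer: two legs 130 long, 18 wide, 25 thick at a right angle plus a diagonal brace. Origin: underside, where the planes of the two OUTER faces meet (heel notched away 10 x 10). One leg runs along its +x, outer face y = 0; the other along +y, outer face x = 0; z up. Fully home, its origin and axes coincide with point corner.
- square_window (a point): Inner corner of the square's two legs, at mid thickness: 18, 18, 12.5 mm in the square's own axes, which it shares. The diagonal brace is the place to grip: its middle is at 57.75, 57.75, 12.5 mm in the square's axes; it is 12 mm thick (across the square's diagonal x = y), 25 high, about 100 long, with a 50 mm clear window between it and this corner and free space on its other side.
- corner (a point): The inside corner to be squared, on the board's top face (12 mm above the bench): where the inner faces of stile and rail meet when the joint is square. Its +x runs along the stile's inner face, its +y along the inner face of the squared rail, z up; the free quarter lies towards +x +y.
- frame: White melamine-faced glue-up board, 305 (own x) x 395 (own y) x 12 thick, fixed to the bench, reaching from -90 to 215 mm along its x and -125 to 270 mm along its y. Origin and axes are those of point corner. Two low toggle clamps, 53 mm high, stand behind the stile 85 and 165 mm along x and press on it.
- stile: The clamped timber, immovable: pale wood 60 wide x 27 thick, lying along the board's x from -80 to 200 mm; its inner face is the board's plane y = 0. Origin and axes as point corner.
- rail: The loose timber: pale wood 50 wide x 27 thick x 256 long, flat on the board, tenoned into the stile and held by a single peg about which it swings stiffly. Origin on the peg's axis at the board's top face, 25 mm (-x) and 12 mm (-y) from point corner; it runs along its own +y, its inner face 25 mm to its +x.
- swing (a joint): Angle of the loose rail, rad: 0 at a right angle to the stile, positive leaning in over the free quarter (starts 0.05 to 0.10: the corner is too tight), stops -0.03 and 0.14. It swings about the peg against 0.6 N m of friction (about 4 N at the tip of the square's leg), stays where left, and passes square only under about 25 N or more. Metal slides on wood and board with friction about 0.3.
- glue: Yellow glue bottle, 64 across, 170 high, standing between the cabinet and the board. Origin under its centre. Leave alone.
- jar: Clear jar of steel nuts with a green lid, 86 across, 101 high, standing to the right of the board. Origin under its centre. Leave alone.
- mallet: Wooden mallet lying farther to the right of the board, head 70 x 125 x 55, handle 285 long towards its own -x. Origin under its head. Leave alone.

How it is judged (in metres and radians):
On the way, in this order (a step that is already met when the one before it is completed fails the run):
1. the top drawer is pulled out to its stop (within 8 mm) (value of joint cabinet_drawer0 above 0.19 m), for 0.2 s.
2. the square is lifted up out of the drawer (height (world z) of square above 0.14 m and contact force between the fingers and square above 1 N), for 0.1 s.
At the end, for the whole second after the job is handed in: Fingers hold the square (over 2 N), at rest, flat on the board (6 mm, 0.04 rad), home in the corner (3 mm, 0.015 rad), pressing stile and rail with over 1 N each; rail within 0.012 rad of square; top drawer open more than 150 mm (value of joint swing between -0.012 and 0.012 rad and contact force between square and stile above 1 N and contact force between square and rail above 1 N and contact force between the fingers and square above 2 N and x of square in the frame of corner between -0.003 and 0.003 m and y of square in the frame of corner between -0.003 and 0.003 m and z of square in the frame of corner below 0.006 m and angle between the x axis of square and the x axis of corner, either way round below 0.015 rad and angle between square's own z axis and vertical below 0.04 rad and linear speed of square below 0.01 m/s and value of joint cabinet_drawer0 above 0.15 m); the arm keeps its last pose, push and grip.
It fails at once if the glue bottle, jar or mallet is moved by more than 30 mm (distance of any of glue, jar, mallet from where it was at the start of the episode above 0.03 m).
It also fails if it takes over 64 s, if anything falls off the work surface, if the arm or the gripper's body presses on something with over 40 N, if the wrist force passes 120 N, or if a joint passes its speed limit or range.

ROBOT

A 6-joint arm with a two-finger parallel gripper is mounted at the origin on the work surface. World frame = base frame: x ahead of the robot, y to its left, z up, the work surface at z = 0. Lengths are in m, angles in degrees, forces in N, time in s.
With the tool pointing down it reaches from about 0.25 to 0.725 m from the base axis. Payload 9.7 kg.
Tool frame: the origin (TCP) lies midway between the tips of the shut fingers; the grasp point (between the pads) lies 19 mm behind it; z points along the fingers, y is the line along which they close (so a half turn about z gives the same grasp; the last joint's range is limited). The gripper opens to 85 mm and grips with 20 to 120 N. Pads are 22 mm wide; open, the fingers measure 114 mm over their backs; the gripper's body (76 mm by 85 mm) begins 54 mm behind the grasp point. The pads swing forward as they close: fully open they stand 13 mm farther back than shut.
Start: joints at [63.369, 4.979, 10.078, 95.1, 0, 90], TCP at [0.247, 0.492, 0.231] pointing down, gripper open.
Joint ranges: [-179.16, 179.16], [-48.56, 103.87], [-65.8, 70.77], [-126.05, 130.52], [-82.76, 87.17], [-180, 180]. Speed limits (degrees/s): [127.2, 127.2, 147.25, 180, 180, 180].

INTERFACE

Orientations are given as [roll, pitch, yaw] about the fixed x, y, z axes, in that order (R = Rz(yaw) Ry(pitch) Rx(roll)).
In Python, from workcell import bot gives the robot as it stands.
- The arm moves only by the shell command python3 -m crank 'ROWS' [FORCE]. ROWS is JSON, a list of rows, each an object with "gripper": the finger opening in mm, from 0 to 85.4; "travel": the shift along the tool's x, y, z in mm, a list of three; "twist": the turn, a rotation vector about the tool's x, y, z in rad, a list of three. In form: [{"gripper": gripper, "travel": [tx, ty, tz], "twist": [rx, ry, rz]}, ...]. A call has 1 to 12 rows; each row shifts and turns the commanded pose from where the row before left it, along the tool's axes as they then stand; what a row does not reach is not made up. A row lasts 1/8 s, in which the tool goes at most 62.5 mm and 10.7 degrees, less where a joint would pass 70% of its speed; a pose out of reach is approached as far as the arm can. A call is refused whole if a number of a shift passes 62.5 or a number of a turn 0.188, either way. A call with a gripper value outside its range is refused whole. The fingers move at their own pace and stop on an object; FORCE is the grip in N (left out, the last holds). Time passes only in rows, so rows that do not move let the fingers close. It gives the time, the measured TCP pose, the force, the opening and the grip force at its end, in the units of the state.
- bot.get_obs(): the state, without advancing time (a new reading comes with each control period).
- bot.camera(name): name is "side" or "top"; returns the picture (384x512x3 uint8, red, green, blue); there is no depth.
- bot.calibration(name): a dict with "vfov" (degrees; the focal length in pixels is half the picture's height over the tangent of half this angle, whatever the lens; pixels are square), "cx", "cy" (the principal point, pixels), "k1" (the pictures are not rectified: a ray, as slopes to the right and down, at radius r is drawn at 1 + k1 r^2 times it, then the intrinsics apply), "camera_from_world" (4x4, takes a point from world to camera coordinates). Camera axes: x right, y down, z forward; pixel columns grow to the right and rows downward; lengths in m; the calibration is good to about 2 mm. A picture is of the moment at which its call begins. calibration takes no time and is no camera call.
- bot.job_done(): hands the job in; it is judged then, once.
The state is a dict: "time": time; "q": joint angles; "qd": joint speeds; "joint_efforts": joint torques, N m; "ee_pos": TCP position; "tcp_rot": TCP orientation; "wrist_force": force on the tool from outside, world axes, zero at the start; "torque": the same for the moment, N m; "opening": finger opening in m; "grasp_force": force on a finger pad.
Only numpy, scipy, OpenCV 4.12 (cv2) and the standard library are available. Lean on these libraries where they do the work, as an engineer would, in place of code of your own. Each camera call takes 0.05 s, during which the arm holds its last target. There are 200 camera calls.

## Working session

There is one attempt and no reset: what is moved stays moved. The work goes in short steps, Python scripts to look and compute and a shell command to move; the robot and the scene stay as the last step left them, time stands still between calls to the robot, and variables do not carry over. Pictures are saved under pics/ and viewed, at most 10 in all, crops included, and the job is handed in when it is done.

```bash
mkdir -p pics; ls; python3 - <<'E'
from workcell import bot
import cv2
o=bot.get_obs(); print(o)
for n in ("top","side"):
    im=bot.camera(n); cv2.imwrite(f"pics/{n}0.png",im[...,::-1]); c=bot.calibration(n); print(n,c)
E
```

```text
pics
{'time': 0.0, 'q': array([6.33697463e+01, 5.01275187e+00, 1.00339649e+01, 9.51015726e+01,
       3.77837787e-04, 8.99992359e+01]), 'qd': array([-0.04588609, -0.03364752, -0.0208463 ,  0.0992957 , -0.05623983,
        0.01932696]), 'joint_efforts': array([ 5.97787239e-04, -5.20389354e+01,  4.64800036e+01,  1.60899136e-02,
        2.02018178e-06,  2.72851889e-05]), 'ee_pos': array([0.24641544, 0.49143616, 0.23056286]), 'tcp_rot': array([-1.79919640e+02, -3.78909062e-04,  1.53370510e+02]), 'wrist_force': array([-0.54130876, -0.72701225,  0.41158941]), 'torque': array([ 8.21191179e-02,  5.31304758e-02, -6.55620825e-05]), 'grasp_force': 0.0, 'opening': 0.08543581558053266}
top {'vfov': 49.97687522012537, 'cx': 258.113490059827, 'cy': 195.6027089953202, 'k1': 0.005217736068777993, 'camera_from_world': array([[ 0.00639066, -0.99997392,  0.00336522, -0.13653316],
       [-0.99492537, -0.00669625, -0.10039254,  0.57552725],
       [ 0.10041246, -0.00270656, -0.99494222,  1.27650177],
       [ 0.        ,  0.        ,  0.        ,  1.        ]])}
side {'vfov': 57.0152309793937, 'cx': 257.4226168372271, 'cy': 192.12819583542742, 'k1': 0.010784936940918664, 'camera_from_world': array([[ 0.84143721, -0.540266  , -0.00980127, -0.57228798],
       [-0.3062077 , -0.46180116, -0.83245212,  0.21396832],
       [ 0.44521934,  0.70345742, -0.55401029,  1.05379416],
       [ 0.        ,  0.        ,  0.        ,  1.        ]])}
```

View pics/top0.png

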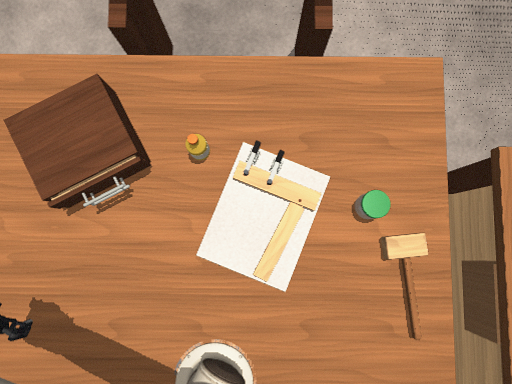

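View pics/side0.png

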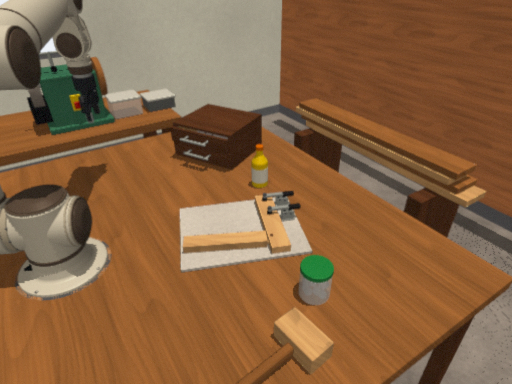

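The top view shows the cabinet at upper left, with its handle around (107,192). The board is at the centre, its corners near (242,142), (330,178), (286,291) and (197,256). The stile lies along the board's top and the rail is at right. The side view agrees, and the glue bottle stands between cabinet and board.

```bash
cat > h.py <<'E'
import numpy as np, cv2
from workcell import bot
def ray(n,px):
    c=bot.calibration(n); f=192/np.tan(np.radians(c["vfov"]/2)); px=np.atleast_2d(np.asarray(px,float))
    K=np.array([[f,0,c["cx"]],[0,f,c["cy"]],[0,0,1]])
    s=cv2.undistortPoints(px.reshape(-1,1,2),K,np.array([c["k1"],0,0,0.])).reshape(-1,2)
    T=c["camera_from_world"]; R=T[:3,:3]
    return -R.T@T[:3,3], np.c_[s,np.ones(len(s))]@R
def plane(n,px,z):
    o,d=ray(n,px); return o+d*((z-o[2])/d[:,2])[:,None]
def proj(n,P):
    c=bot.calibration(n); f=192/np.tan(np.radians(c["vfov"]/2)); P=np.atleast_2d(P)
    p=P@c["camera_from_world"][:3,:3].T+c["camera_from_world"][:3,3]; s=p[:,:2]/p[:,2:]
    s=s*(1+c["k1"]*(s**2).sum(1))[:,None]; return s*f+[c["cx"],c["cy"]]
def quad(m):
    c=max(cv2.findContours(m.astype(np.uint8),0,1)[0],key=cv2.contourArea); h=cv2.convexHull(c)
    for e in np.arange(2,30):
        a=cv2.approxPolyDP(h,e,True)
        if len(a)<=4: break
    a=a[:,0].astype(float); pts=c[:,0].astype(float); L=[]
    for i in range(len(a)):
        p,q=a[i],a[(i+1)%len(a)]; u=(q-p)/np.linalg.norm(q-p); t=(pts-p)@u; dd=np.abs((pts-p)@[-u[1],u[0]])
        s=pts[(dd<2.5)&(t>4)&(t<np.linalg.norm(q-p)-4)]
        l=cv2.fitLine(s.astype(np.float32),cv2.DIST_HUBER,0,.01,.01).ravel(); L.append(np.cross([*l[2:],1],[*(l[2:]+l[:2]),1]))
    o=[np.cross(L[i-1],L[i]) for i in range(len(a))]
    return np.array([v[:2]/v[2] for v in o])
E
cat > m.py <<'E'
from h import *
for n in("top","side"):
    im=cv2.imread(f"pics/{n}0.png"); hsv=cv2.cvtColor(im,cv2.COLOR_BGR2HSV)
    w=(hsv[...,1]<40)&(hsv[...,2]>150); R=np.zeros_like(w)
    if n=="top": R[135:300,190:335]=1
    else: R[180:275,170:315]=1
    q=quad(w&R); P=plane(n,q,.012); print(n,"board",q.round(1).tolist(),P[:,:2].round(4).tolist())
    print(" edges",[(np.linalg.norm(P[i]-P[i-1]).round(4),np.degrees(np.arctan2(*(P[i]-P[i-1])[1::-1])).round(2)) for i in range(4)])
    # handle
    R=np.zeros_like(w)
    if n=="top": R[170:212,75:138]=1
    else: R[130:165,172:215]=1
    c=cv2.findContours(((hsv[...,1]<60)&(hsv[...,2]>130)&(R>0)).astype(np.uint8),0,1)[0]
    for k in c:
        if cv2.contourArea(k)>5: print(" handle blob",cv2.contourArea(k),cv2.minAreaRect(k),plane(n,[cv2.minAreaRect(k)[0]],.122).round(4))
    cv2.imwrite(f"pics/{n}h.png",cv2.resize(im[140:220,0:160] if n=="top" else im[95:175,165:270],None,fx=5,fy=5,interpolation=2))
E
python3 m.py
```

```text
top board [[243.3, 142.4], [329.2, 176.7], [284.7, 290.6], [196.7, 254.5]] [[0.7518, -0.0836], [0.6409, -0.3618], [0.2791, -0.2183], [0.3897, 0.0604]]
 edges [(np.float64(0.3896), np.float64(-21.68)), (np.float64(0.2995), np.float64(-111.72)), (np.float64(0.3892), np.float64(158.35)), (np.float64(0.2998), np.float64(68.35))]
 handle blob 266.0 ((103.79129028320312, 190.7206268310547), (15.937841415405273, 50.04941177368164), 62.7004280090332) [[0.5784 0.3214 0.122 ]]
side board [[nan, nan], [nan, nan]] [[nan, nan], [nan, nan]]h.py:26: RuntimeWarning: invalid value encountered in divide
  return np.array([v[:2]/v[2] for v in o])
Traceback (most recent call last):
  File "m.py", line 8, in <module>
    print(" edges",[(np.linalg.norm(P[i]-P[i-1]).round(4),np.degrees(np.arctan2(*(P[i]-P[i-1])[1::-1])).round(2)) for i in range(4)])
                                    ~^^^
IndexError: index 2 is out of bounds for axis 0 with size 2
```

View pics/toph.png

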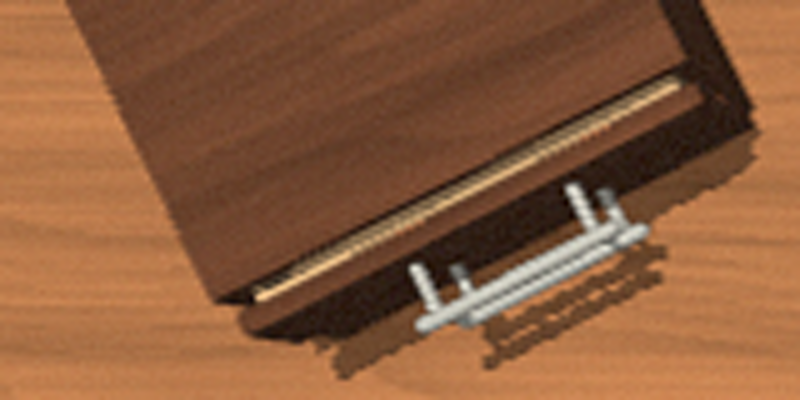

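```bash
cat >> h.py <<'E'
def go(target,yaw,o=None):
    """tool-frame steps: first turn about tool z (rad), then travel (mm) in the turned axes; yaw = world dir of tool y, deg"""
    from scipy.spatial.transform import Rotation as Ro
    o=o or bot.get_obs(); R=Ro.from_euler("xyz",o["tcp_rot"],degrees=True).as_matrix()
    cur=np.degrees(np.arctan2(R[1,1],R[0,1])); d=-((yaw-cur+90)%180-90)
    a=np.radians(yaw if abs((yaw-cur+180)%360-180)<=90 else yaw+180)
    Rn=np.c_[[np.cos(a-np.pi/2)*-1,np.sin(a-np.pi/2)*-1,0],[np.cos(a),np.sin(a),0],[0,0,-1]]
    print("t",round(o["time"],2),"tcp",o["ee_pos"].round(4),"tool y dir",cur.round(2),"tilt",np.degrees(R[:2,2]).round(2))
    print("turn z rad",np.radians(d).round(4),"travel mm",(Rn.T@(np.array(target)-o["ee_pos"])*1000).round(1), "f",o["wrist_force"].round(1),"grip",round(o["opening"]*1000,1),round(o["grasp_force"],1))
E
python3 - <<'E'
from h import *
e=plane("top",[[85,205],[124,186]],.122); print(e.round(4),np.linalg.norm(e[1]-e[0]))
d=e[0]-e[1]; print("bar yaw-90",np.degrees(np.arctan2(d[1],d[0]))-90)
s=plane("top",[[255/5,140+297/5],[680/5,140+83/5]],.138); d=s[0]-s[1]; print("strip",np.degrees(np.arctan2(d[1],d[0]))-90,np.linalg.norm(d))
# cabinet top edge left: back-left (5,122) ..front-left(45,200); right: (98,76)-(135,155) 
t=plane("top",[[5,122],[98,76],[43,200],[137,153]],.16); print(t.round(3).tolist())
m=e.mean(0); yaw=26.5; m[2]=.108; go(m+[0,0,.10],yaw)
E
```

```text
[[0.536  0.3744 0.122 ]
 [0.5928 0.2626 0.122 ]] 0.1254107304751319
bar yaw-90 26.954388098118386
strip 27.88756017989921 0.2724284443325349
[[0.772, 0.601, 0.16], [0.912, 0.339, 0.16], [0.547, 0.478, 0.16], [0.684, 0.217, 0.16]]
t 0.1 tcp [0.2464 0.4915 0.2307] tool y dir 63.37 tilt [-0.03 -0.06]
turn z rad 0.6435 travel mm [-296.6  207.4   22.7] f [-0.5 -0.5 -0.2] grip 85.4 0.0
```

```bash
python3 -m crank '[{"gripper":30,"travel":[0,0,0],"twist":[0,0,0.1565]},{"gripper":30,"travel":[0,0,0],"twist":[0,0,0.1565]},{"gripper":30,"travel":[0,0,0],"twist":[0,0,0.1565]},{"gripper":30,"travel":[0,0,0],"twist":[0,0,0.1565]},{"gripper":30,"travel":[-40,27,3],"twist":[0,0,0]},{"gripper":30,"travel":[-40,27,3],"twist":[0,0,0]},{"gripper":30,"travel":[-40,27,3],"twist":[0,0,0]},{"gripper":30,"travel":[-40,27,3],"twist":[0,0,0]},{"gripper":30,"travel":[-40,27,3],"twist":[0,0,0]},{"gripper":30,"travel":[-40,27,3],"twist":[0,0,0]},{"gripper":30,"travel":[-40,27,3],"twist":[0,0,0]},{"gripper":30,"travel":[-20,13,2],"twist":[0,0,0]}]' 30; python3 - <<'E'
from h import *
go([.565,.319,.108],27.5)
im=bot.camera("side"); cv2.imwrite("pics/s1.png",cv2.resize(im[60:175,140:290,::-1],None,fx=5,fy=5,interpolation=2))
E
```

```text
time: 1.6
ee_pos: [0.5658, 0.3173, 0.2072]
tcp_rot: [-179.9, 0.0, 117.4]
wrist_force: [-0.2, 1.0, -0.5]
opening: 0.0297
grasp_force: 0.0
t 1.6 tcp [0.5658 0.3173 0.2072] tool y dir 27.4 tilt [-0.07 -0.05]
turn z rad -0.0018 travel mm [ 1.9  0.1 99.2] f [-0.2  1.  -0.5] grip 29.7 0.0
```

View pics/s1.png

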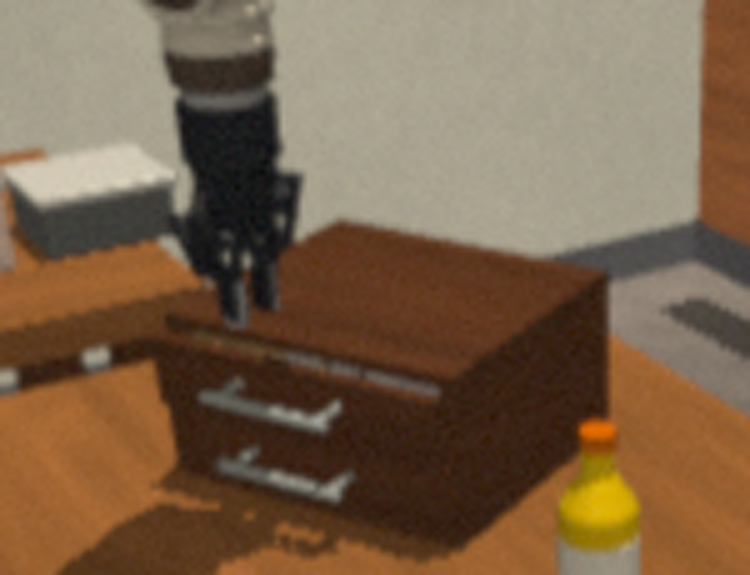

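The gripper hovers over the handle. In this crop the top handle's bar runs from (200,397) to (328,425). I'll check its position from the side view.

```bash
python3 - <<'E'
from h import *
e=plane("side",[[140+200/5,60+397/5],[140+328/5,60+425/5]],.122); print(e.round(4),e.mean(0),np.linalg.norm(e[1]-e[0]))
print(proj("side",[[.565,.319,.122]]),proj("top",[[.565,.319,.122]]))
E
```

```text
[[0.5327 0.3688 0.122 ]
 [0.5989 0.2608 0.122 ]] [0.56577455 0.31477498 0.122     ] 0.12666070594294238
[[192.00519975 141.83129486]] [[104.40650751 195.26582211]]
```

```bash
python3 -m crank '[{"gripper":30,"travel":[0,0,25],"twist":[0,0,0]},{"gripper":30,"travel":[0,0,25],"twist":[0,0,0]},{"gripper":30,"travel":[0,0,25],"twist":[0,0,0]},{"gripper":30,"travel":[0,0,24],"twist":[0,0,0]},{"gripper":30,"travel":[0,0,0],"twist":[0,0,0]},{"gripper":6,"travel":[0,0,0],"twist":[0,0,0]},{"gripper":6,"travel":[0,0,0],"twist":[0,0,0]},{"gripper":6,"travel":[0,0,0],"twist":[0,0,0]},{"gripper":6,"travel":[0,0,0],"twist":[0,0,0]}]' 30
```

```text
time: 2.78
ee_pos: [0.5644, 0.3194, 0.1106]
tcp_rot: [179.9, -0.0, 117.5]
wrist_force: [-2.1, 2.2, 6.3]
opening: 0.0097
grasp_force: 30.0
```

```bash
python3 -m crank '[{"gripper":6,"travel":[0,-12,0],"twist":[0,0,0]},{"gripper":6,"travel":[0,-18,0],"twist":[0,0,0]},{"gripper":6,"travel":[0,-18,0],"twist":[0,0,0]},{"gripper":6,"travel":[0,-18,0],"twist":[0,0,0]},{"gripper":6,"travel":[0,-18,0],"twist":[0,0,0]},{"gripper":6,"travel":[0,-18,0],"twist":[0,0,0]},{"gripper":6,"travel":[0,-18,0],"twist":[0,0,0]},{"gripper":6,"travel":[0,-18,0],"twist":[0,0,0]},{"gripper":6,"travel":[0,-18,0],"twist":[0,0,0]},{"gripper":6,"travel":[0,-18,0],"twist":[0,0,0]},{"gripper":6,"travel":[0,-15,0],"twist":[0,0,0]},{"gripper":6,"travel":[0,-8,0],"twist":[0,0,0]}]'
```

```text
time: 4.28
ee_pos: [0.4006, 0.232, 0.112]
tcp_rot: [178.4, 0.2, 117.4]
wrist_force: [79.9, 32.2, -37.4]
opening: 0.0097
grasp_force: 42.0
```

```bash
python3 -m crank '[{"gripper":6,"travel":[0,-3,0],"twist":[0,0,0]},{"gripper":6,"travel":[0,0,0],"twist":[0,0,0]},{"gripper":6,"travel":[0,0,0],"twist":[0,0,0]}]'; python3 - <<'E'
from h import *
o=bot.get_obs(); d=o["ee_pos"]-[.5644,.3194,.1106]; print(d, d[0]*-.887-d[1]*.4617)
E
```

```text
time: 4.65
ee_pos: [0.4007, 0.2321, 0.112]
tcp_rot: [178.2, 0.2, 117.4]
wrist_force: [75.6, 29.8, -34.0]
opening: 0.0098
grasp_force: 39.4
[-0.16367788 -0.0873391   0.00140846] 0.18550673676070256
```

```bash
python3 -m crank '[{"gripper":6,"travel":[0,6,0],"twist":[0,0,0]},{"gripper":6,"travel":[0,5,0],"twist":[0,0,0]},{"gripper":30,"travel":[0,0,0],"twist":[0,0,0]},{"gripper":30,"travel":[0,0,0],"twist":[0,0,0]},{"gripper":30,"travel":[0,0,-10],"twist":[0,0,0]},{"gripper":30,"travel":[0,0,-30],"twist":[0,0,0]},{"gripper":30,"travel":[0,0,-40],"twist":[0,0,0]},{"gripper":85,"travel":[0,0,-40],"twist":[0,0,0]},{"gripper":85,"travel":[-40,-10,-10],"twist":[0,0,0]},{"gripper":85,"travel":[-40,-10,0],"twist":[0,0,0]},{"gripper":85,"travel":[-40,-10,0],"twist":[0,0,0]},{"gripper":85,"travel":[0,0,0],"twist":[0,0,0]}]'; python3 - <<'E'
from h import *
im=bot.camera("top")[...,::-1]; cv2.imwrite("pics/t2.png",im); cv2.imwrite("pics/t2c.png",cv2.resize(im[100:260,20:180],None,fx=3.7,fy=3.7,interpolation=2))
im=bot.camera("side")[...,::-1]; cv2.imwrite("pics/s2.png",im)
E
```

```text
time: 6.15
ee_pos: [0.4255, 0.1093, 0.24]
tcp_rot: [180.0, 0.0, 117.3]
wrist_force: [-0.1, -0.1, 0.5]
opening: 0.0851
grasp_force: 0.0
```

View pics/t2c.png

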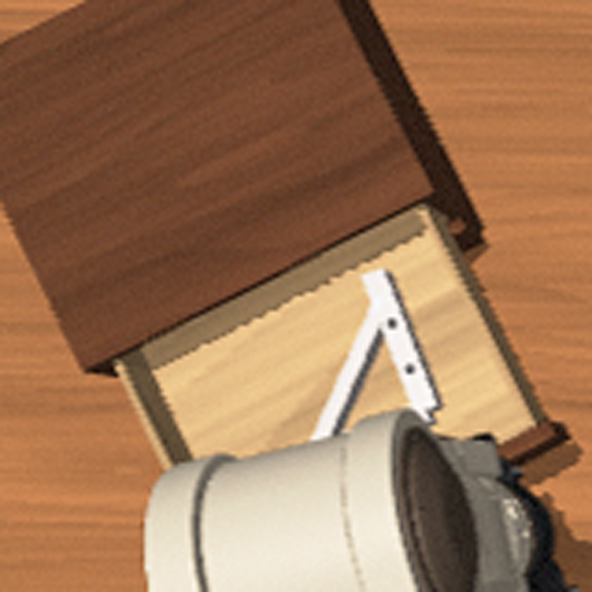

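The drawer is open. The square's leg runs from crop (378,275) to the heel near (430,415), and its brace goes down-left to (325,435). The arm hides the other leg, so I'll move it away.

```bash
python3 -m crank '[{"gripper":85,"travel":[-40,-41,-5],"twist":[0,0,0]},{"gripper":85,"travel":[-40,-41,-5],"twist":[0,0,0]},{"gripper":85,"travel":[-40,-41,-5],"twist":[0,0,0]},{"gripper":85,"travel":[-40,-41,-5],"twist":[0,0,0]},{"gripper":85,"travel":[0,0,0],"twist":[0,0,0]}]'; python3 - <<'E'
from h import *
im=bot.camera("top")[...,::-1]; cv2.imwrite("pics/t3.png",im); cv2.imwrite("pics/t3c.png",cv2.resize(im[140:240,60:180],None,fx=5,fy=5,interpolation=2))
E
```

```text
time: 6.88
ee_pos: [0.3529, -0.1086, 0.26]
tcp_rot: [180.0, 0.1, 117.2]
wrist_force: [0.2, 1.1, -0.5]
opening: 0.0852
grasp_force: 0.0
```

View pics/t3c.png

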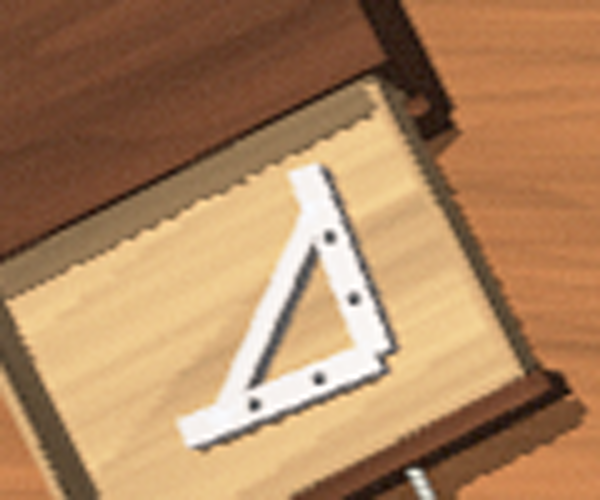

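```bash
cat > sq.py <<'E'
from h import *
def line(pts,p,q):
    p=np.array(p,float);q=np.array(q,float);L=np.linalg.norm(q-p);u=(q-p)/L;t=(pts-p)@u;d=np.abs((pts-p)@[-u[1],u[0]])
    s=pts[(d<2)&(t>2)&(t<L-2)]; l=cv2.fitLine(s.astype(np.float32),cv2.DIST_HUBER,0,.01,.01).ravel(); print(len(s)); return l
im=cv2.imread("pics/t3.png"); big=cv2.resize(im,None,fx=4,fy=4,interpolation=cv2.INTER_CUBIC)
hsv=cv2.cvtColor(big,cv2.COLOR_BGR2HSV); m=(hsv[...,1]<45)&(hsv[...,2]>195)
R=np.zeros_like(m); R[4*165:4*234,4*90:4*145]=1
c=max(cv2.findContours((m&R).astype(np.uint8),0,1)[0],key=cv2.contourArea)[:,0]/4-.375
print("ext",c.min(0),c.max(0))
f=lambda x,y:(x/5-.4+60,y/5-.4+140)
la=line(c,f(325,165),f(395,345)); lb=line(c,f(195,450),f(385,370))
W=lambda l:plane("top",[l[2:]-10*l[:2],l[2:]+10*l[:2]],.115)[:,:2]
A,B=W(la),W(lb)
h=lambda P:np.cross([*P[0],1],[*P[1],1])
o=np.cross(h(A),h(B)); o=o[:2]/o[2]
ang=lambda P:np.degrees(np.arctan2(*(P[1]-P[0])[::-1]))
ya=(ang(A)+90)%180-90; yb=(ang(B)-90+90)%180-90
print("origin",o,"yaw from x-leg",ya,"from y-leg",yb)
y=np.radians((ya+yb)/2); b=o+.05775*np.array([np.cos(y)-np.sin(y),np.sin(y)+np.cos(y)]); print("brace mid",b, "closing dir",np.degrees(y)+45)
cs=c@np.eye(2); 
# far ends of the legs, mm along each leg
P=plane("top",c,.115)[:,:2]-o; print("extents mm",1e3*(P@[np.cos(y),np.sin(y)]).min(),1e3*(P@[np.cos(y),np.sin(y)]).max(),1e3*(P@[-np.sin(y),np.cos(y)]).min(),1e3*(P@[-np.sin(y),np.cos(y)]).max())
go([*b,.20],np.degrees(y)+45)
E
python3 sq.py
```

```text
ext [ 95.375 172.375] [137.125 228.875]
129
138
origin [0.51677697 0.21900108] yaw from x-leg 23.149347285358687 from y-leg 23.025885102306546
brace mid [0.54725557 0.29477166] closing dir 68.08761619383262
extents mm -0.6235899655051205 129.79777847866566 -0.9525215341909223 130.25962708231802
t 6.92 tcp [ 0.3535 -0.1071  0.2597] tool y dir 27.32 tilt [0.04 0.  ]
turn z rad -0.7116 travel mm [-29.8 445.1  59.7] f [0.2 0.6 0.7] grip 85.0 0.0
```

```bash
python3 -m crank '[{"gripper":40,"travel":[0,0,0],"twist":[0,0,-0.178]},{"gripper":40,"travel":[0,0,0],"twist":[0,0,-0.178]},{"gripper":40,"travel":[0,0,0],"twist":[0,0,-0.178]},{"gripper":40,"travel":[0,0,0],"twist":[0,0,-0.178]},{"gripper":40,"travel":[-5,55,0],"twist":[0,0,0]},{"gripper":40,"travel":[-5,55,5],"twist":[0,0,0]},{"gripper":40,"travel":[-5,55,10],"twist":[0,0,0]},{"gripper":40,"travel":[-5,55,10],"twist":[0,0,0]},{"gripper":40,"travel":[-5,55,10],"twist":[0,0,0]},{"gripper":40,"travel":[-5,55,10],"twist":[0,0,0]},{"gripper":40,"travel":[0,55,10],"twist":[0,0,0]},{"gripper":40,"travel":[0,55,5],"twist":[0,0,0]}]' 60; python3 - <<'E'
from h import *
go([.5473,.2948,.093],68.09); print(bot.get_obs()["q"].round(1))
E
```

```text
time: 8.43
ee_pos: [0.5432, 0.2961, 0.1982]
tcp_rot: [-180.0, -0.1, 158.5]
wrist_force: [0.2, -0.1, 0.7]
opening: 0.0397
grasp_force: 0.0
t 8.43 tcp [0.5432 0.2961 0.1982] tool y dir 68.51 tilt [-0.07 -0.02]
turn z rad 0.0073 travel mm [ -4.3   0.4 105.2] f [ 0.2 -0.1  0.7] grip 39.7 0.0
[28.6 14.1 16.8 92.7  0.  50.1]
```

```bash
python3 -m crank '[{"gripper":40,"travel":[-4,0.5,25],"twist":[0,0,0.007]},{"gripper":40,"travel":[0,0,30],"twist":[0,0,0]},{"gripper":40,"travel":[0,0,25],"twist":[0,0,0]},{"gripper":40,"travel":[0,0,15],"twist":[0,0,0]},{"gripper":40,"travel":[0,0,10],"twist":[0,0,0]},{"gripper":40,"travel":[0,0,0],"twist":[0,0,0]},{"gripper":5,"travel":[0,0,0],"twist":[0,0,0]},{"gripper":5,"travel":[0,0,0],"twist":[0,0,0]},{"gripper":5,"travel":[0,0,0],"twist":[0,0,0]},{"gripper":5,"travel":[0,0,0],"twist":[0,0,0]}]' 80; python3 - <<'E'
from h import *
go([.5473,.2948,.093],68.09)
E
```

```text
time: 9.68
ee_pos: [0.5489, 0.2906, 0.0957]
tcp_rot: [179.9, 0.1, 157.9]
wrist_force: [-0.4, 1.3, 6.1]
opening: 0.0102
grasp_force: 79.6
t 9.68 tcp [0.5489 0.2906 0.0957] tool y dir 67.88 tilt [0.11 0.07]
turn z rad -0.0036 travel mm [3.1 3.3 2.7] f [-0.4  1.3  6.1] grip 10.2 79.6
```

```bash
python3 -m crank '[{"gripper":5,"travel":[0,0,-10],"twist":[0,0,0]},{"gripper":5,"travel":[0,0,-20],"twist":[0,0,0]},{"gripper":5,"travel":[0,0,-25],"twist":[0,0,0]},{"gripper":5,"travel":[0,0,-25],"twist":[0,0,0]},{"gripper":5,"travel":[0,0,-25],"twist":[0,0,0]},{"gripper":5,"travel":[0,0,-20],"twist":[0,0,0]},{"gripper":5,"travel":[0,0,-10],"twist":[0,0,0]},{"gripper":5,"travel":[0,0,0],"twist":[0,0,0]}]' 80; python3 - <<'E'
from h import *
# target: above the corner, backed off 40 mm on the diagonal, by way of (0.43,0.07)
c=np.array([.5597,-.2357]); y=np.radians(68.325); x=np.array([np.cos(y),np.sin(y)]); v=np.array([-x[1],x[0]])
t=c+.05775*(x+v); print("final tcp",t); b=t+.04*(x+v); print("backed off",b)
go([.43,.07,.20],68.09); go([*b,.09],68.09+45.23)
im=bot.camera("side")[...,::-1]; cv2.imwrite("pics/s4.png",cv2.resize(im[60:190,130:280],None,fx=4,fy=4,interpolation=2))
E
```

```text
time: 10.68
ee_pos: [0.5485, 0.2903, 0.2296]
tcp_rot: [180.0, 0.0, 157.9]
wrist_force: [0.2, 0.1, -2.7]
opening: 0.0099
grasp_force: 78.3
final tcp [ 0.52736274 -0.16070382]
backed off [ 0.50496464 -0.10875842]
t 10.68 tcp [0.5485 0.2903 0.2296] tool y dir 67.89 tilt [0.03 0.01]
turn z rad -0.0035 travel mm [  27.7 -248.6   29.6] f [ 0.2  0.1 -2.7] grip 9.9 78.3
t 10.68 tcp [0.5485 0.2903 0.2296] tool y dir 67.89 tilt [0.03 0.01]
turn z rad -0.7929 travel mm [ 197.9 -349.3  139.6] f [ 0.2  0.1 -2.7] grip 9.9 78.3
```

View pics/s4.png

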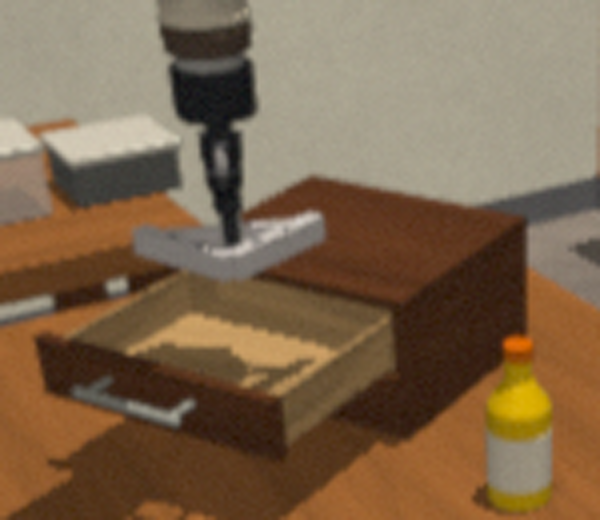

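The square is held level above the drawer, which is open. Its near edge shows at about (230,270) in the crop. Next I carry it toward the board.

```bash
python3 -m crank '[{"gripper":5,"travel":[3,-25,0],"twist":[0,0,0]},{"gripper":5,"travel":[5,-45,0],"twist":[0,0,0]},{"gripper":5,"travel":[5,-50,0],"twist":[0,0,0]},{"gripper":5,"travel":[5,-50,0],"twist":[0,0,0]},{"gripper":5,"travel":[5,-45,0],"twist":[0,0,0]},{"gripper":5,"travel":[4,-33,0],"twist":[0,0,0]},{"gripper":5,"travel":[0,0,0],"twist":[0,0,-0.13]},{"gripper":5,"travel":[0,0,0],"twist":[0,0,-0.17]},{"gripper":5,"travel":[0,0,0],"twist":[0,0,-0.17]},{"gripper":5,"travel":[0,0,0],"twist":[0,0,-0.17]},{"gripper":5,"travel":[0,0,0],"twist":[0,0,-0.153]},{"gripper":5,"travel":[0,-10,5],"twist":[0,0,0]}]' 80; python3 - <<'E'
from h import *
go([.505,-.109,.09],113.32)
E
```

```text
time: 12.22
ee_pos: [0.4338, 0.0615, 0.2235]
tcp_rot: [180.0, -0.0, -156.7]
wrist_force: [-0.1, -0.9, -2.5]
opening: 0.01
grasp_force: 78.9
t 12.22 tcp [0.4338 0.0615 0.2235] tool y dir 113.33 tilt [-0.03 -0.01]
turn z rad 0.0001 travel mm [   2.1 -184.7  133.5] f [-0.1 -0.9 -2.5] grip 10.0 78.9
```

```bash
python3 -m crank '[{"gripper":5,"travel":[0,-20,10],"twist":[0,0,0]},{"gripper":5,"travel":[0,-35,20],"twist":[0,0,0]},{"gripper":5,"travel":[1,-35,25],"twist":[0,0,0]},{"gripper":5,"travel":[1,-35,25],"twist":[0,0,0]},{"gripper":5,"travel":[0,-35,25],"twist":[0,0,0]},{"gripper":5,"travel":[0,-24,20],"twist":[0,0,0]},{"gripper":5,"travel":[0,0,8],"twist":[0,0,0]},{"gripper":5,"travel":[0,0,0],"twist":[0,0,0]}]' 80; python3 - <<'E'
from h import *
go([.5274,-.1607,.018],113.32)
a=bot.camera("top")[...,::-1]; cv2.imwrite("pics/t5.png",a)
b=bot.camera("side")[...,::-1]; cv2.imwrite("pics/s5.png",b)
A=cv2.resize(a[130:300,180:345],(580,598),interpolation=2)
cv2.imwrite("pics/t5c.png",A); cv2.imwrite("pics/s5c.png",cv2.resize(b[130:280,160:320],(640,600),interpolation=2))
E
```

```text
time: 13.22
ee_pos: [0.5041, -0.1081, 0.0903]
tcp_rot: [179.9, -0.1, -156.8]
wrist_force: [0.0, 0.1, -2.5]
opening: 0.0101
grasp_force: 78.7
t 13.22 tcp [ 0.5041 -0.1081  0.0903] tool y dir 113.2 tilt [-0.11  0.03]
turn z rad -0.0021 travel mm [ -0.6 -57.5  72.3] f [ 0.   0.1 -2.5] grip 10.1 78.7
```

View pics/t5c.png

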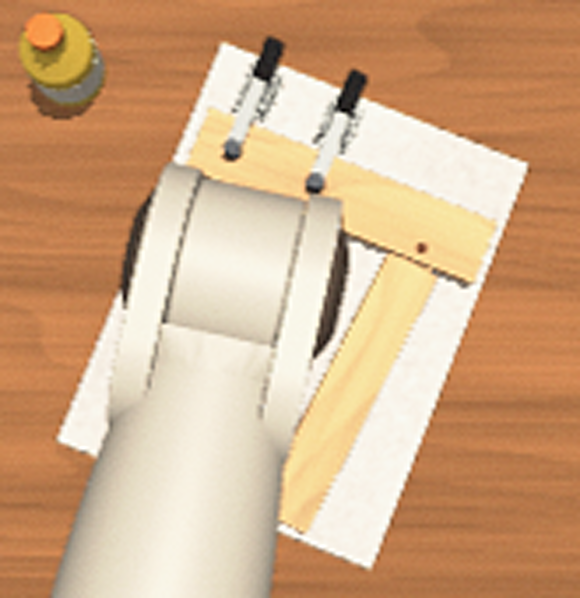

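View pics/s5c.png

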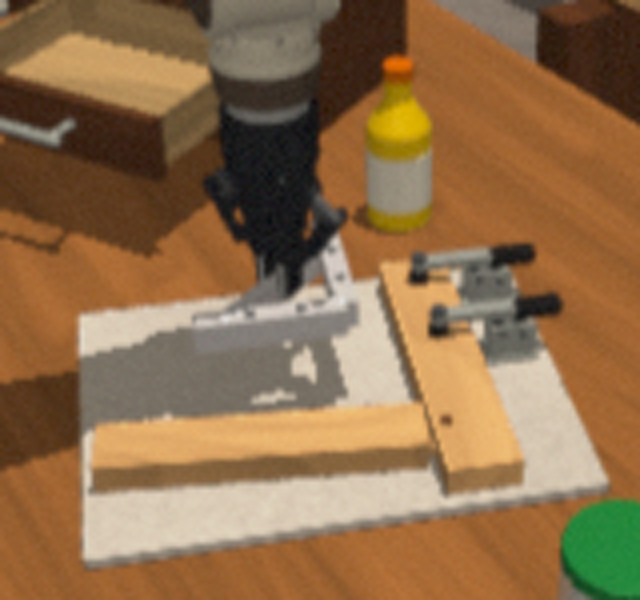

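The top view is blocked by the arm, leaving only the stile, rail and glue bottle visible. In the side crop the square is level above the board, with its y-leg's outer top edge from about (197,322) to the heel near (355,302). I'll check that against the pose I estimated from the grasp.

```bash
python3 - <<'E'
from h import *
c=np.array([.5597,-.2357]); y=np.radians(68.325); R=np.array([[np.cos(y),-np.sin(y)],[np.sin(y),np.cos(y)]])
P=plane("side",[[160+197/4,130+322/4],[160+355/4,130+303/4]],.1096)[:,:2]
print("leg end, heel in corner axes mm",((P-c)@R*1e3).round(1))
# stile inner top edge & rail in the top view (crop scale 580/165)
s=580/165
px=np.array([[345,236],[468,285],[432,268],[307,530],[388,258],[283,512]])/s+[180,130]
print("stile edge x2, rail outer x2, rail inner x2",((plane("top",px,.039)[:,:2]-c)@R*1e3).round(1))
E
```

```text
leg end, heel in corner axes mm [[ 42.3 167.8]
 [ 42.   44.8]]
stile edge x2, rail outer x2, rail inner x2 [[ 41.3   4.3]
 [-76.7   3.8]
 [-41.3   1.7]
 [-23.8 257.2]
 [ -1.6   8.2]
 [  1.5 250.7]]
```

```bash
python3 -m crank '[{"gripper":5,"travel":[0,0,15],"twist":[0,0,-0.002]},{"gripper":5,"travel":[0,0,20],"twist":[0,0,0]},{"gripper":5,"travel":[0,0,18],"twist":[0,0,0]},{"gripper":5,"travel":[0,0,10],"twist":[0,0,0]},{"gripper":5,"travel":[0,0,5],"twist":[0,0,0]},{"gripper":5,"travel":[0,0,3],"twist":[0,0,0]},{"gripper":5,"travel":[0,0,2],"twist":[0,0,0]},{"gripper":5,"travel":[0,0,0],"twist":[0,0,0]}]' 120
```

```text
time: 14.32
ee_pos: [0.5051, -0.1083, 0.0185]
tcp_rot: [-180.0, 0.0, -156.6]
wrist_force: [0.4, 0.0, -2.8]
opening: 0.0091
grasp_force: 119.1
```

```bash
python3 -m crank '[{"gripper":5,"travel":[0,0,1],"twist":[0,0,0]},{"gripper":5,"travel":[0,0,0],"twist":[0,0,0]}]'; python3 -m crank '[{"gripper":5,"travel":[0,0,1],"twist":[0,0,0]},{"gripper":5,"travel":[0,0,0],"twist":[0,0,0]}]'
```

```text
time: 14.58
ee_pos: [0.5053, -0.1083, 0.0178]
tcp_rot: [-180.0, 0.0, -156.6]
wrist_force: [-0.3, 0.0, 1.3]
opening: 0.009
grasp_force: 119.9
time: 14.82
ee_pos: [0.5055, -0.1084, 0.0178]
tcp_rot: [-179.9, 0.1, -156.6]
wrist_force: [-3.7, 1.6, 8.8]
opening: 0.009
grasp_force: 121.1
```

```bash
cat > st.py <<'E'
from h import *
o=bot.get_obs(); c=np.array([.5597,-.2357]); y=np.radians(68.325); R=np.array([[np.cos(y),-np.sin(y)],[np.sin(y),np.cos(y)]])
f=o["wrist_force"]; print("t",round(o["time"],2),"tcp-home mm",((o["ee_pos"][:2]-c)@R*1e3-57.75).round(1),"z",o["ee_pos"][2].round(4),"F corner axes",(f[:2]@R).round(1),f[2].round(1),"torque",o["torque"].round(2),"rot",o["tcp_rot"].round(2),"grip",o["grasp_force"].round(0))
E
python3 -m crank '[{"gripper":5,"travel":[-3,-3,-0.5],"twist":[0,0,0]},{"gripper":5,"travel":[-5,-5,0],"twist":[0,0,0]},{"gripper":5,"travel":[-5,-5,0],"twist":[0,0,0]},{"gripper":5,"travel":[-5,-5,0],"twist":[0,0,0]},{"gripper":5,"travel":[-3,-3,0],"twist":[0,0,0]},{"gripper":5,"travel":[0,0,0],"twist":[0,0,0]}]' >/dev/null; python3 st.py
python3 -m crank '[{"gripper":5,"travel":[-1.4,-1.4,0],"twist":[0,0,0]},{"gripper":5,"travel":[-1.4,-1.4,0],"twist":[0,0,0]},{"gripper":5,"travel":[0,0,0],"twist":[0,0,0]}]'>/dev/null; python3 st.py
```

```text
Traceback (most recent call last):
  File "st.py", line 3, in <module>
    f=o["wrist_force"]; print("t",round(o["time"],2),"tcp-home mm",((o["ee_pos"][:2]-c)@R*1e3-57.75).round(1),"z",o["ee_pos"][2].round(4),"F corner axes",(f[:2]@R).round(1),f[2].round(1),"torque",o["torque"].round(2),"rot",o["tcp_rot"].round(2),"grip",o["grasp_force"].round(0))
                                                                                                                                                                                                                                                            ^^^^^^^^^^^^^^^^^^^^^^
AttributeError: 'float' object has no attribute 'round'
Traceback (most recent call last):
  File "st.py", line 3, in <module>
    f=o["wrist_force"]; print("t",round(o["time"],2),"tcp-home mm",((o["ee_pos"][:2]-c)@R*1e3-57.75).round(1),"z",o["ee_pos"][2].round(4),"F corner axes",(f[:2]@R).round(1),f[2].round(1),"torque",o["torque"].round(2),"rot",o["tcp_rot"].round(2),"grip",o["grasp_force"].round(0))
                                                                                                                                                                                                                                                            ^^^^^^^^^^^^^^^^^^^^^^
AttributeError: 'float' object has no attribute 'round'
```

```bash
sed -i 's/o\["grasp_force"\].round(0)/round(o["grasp_force"])/' st.py; python3 st.py; python3 -m crank '[{"gripper":5,"travel":[-1.4,-1.4,0],"twist":[0,0,0]},{"gripper":5,"travel":[-1.4,-1.4,0],"twist":[0,0,0]},{"gripper":5,"travel":[0,0,0],"twist":[0,0,0]}]'>/dev/null; python3 st.py
```

```text
t 15.95 tcp-home mm [40.7  5.7] z 0.0178 F corner axes [0.4 1.9] 7.0 torque [0.17 0.36 0.03] rot [-1.7994e+02  8.0000e-02 -1.5656e+02] grip 121
t 16.32 tcp-home mm [40.7  1.8] z 0.0178 F corner axes [0.7 0.1] 8.0 torque [ 0.18  0.31 -0.03] rot [-1.7995e+02  8.0000e-02 -1.5655e+02] grip 121
```

```bash
python3 -m crank '[{"gripper":5,"travel":[-1.4,-1.4,0],"twist":[0,0,0]},{"gripper":5,"travel":[0,0,0],"twist":[0,0,0]}]'>/dev/null; python3 st.py;  python3 -m crank '[{"gripper":5,"travel":[-1.4,-1.4,0],"twist":[0,0,0]},{"gripper":5,"travel":[0,0,0],"twist":[0,0,0]}]'>/dev/null; python3 st.py; python3 -m crank '[{"gripper":5,"travel":[-1,-1,0],"twist":[0,0,0]},{"gripper":5,"travel":[0,0,0],"twist":[0,0,0]}]'>/dev/null; python3 st.py
```

```text
t 16.57 tcp-home mm [40.7 -0.2] z 0.0178 F corner axes [0.2 0.6] 7.1 torque [ 0.13  0.34 -0.03] rot [-1.7995e+02  8.0000e-02 -1.5656e+02] grip 121
t 16.82 tcp-home mm [40.7 -2.2] z 0.0178 F corner axes [-0.1  1.5] 7.0 torque [ 0.18  0.38 -0.03] rot [-1.7995e+02  8.0000e-02 -1.5656e+02] grip 121
t 17.07 tcp-home mm [40.7 -2.7] z 0.0178 F corner axes [-0.7  6.3] 10.0 torque [ 0.56  1.21 -0.05] rot [ 1.7998e+02  1.0000e-02 -1.5655e+02] grip 121
```

```bash
python3 -m crank '[{"gripper":5,"travel":[3,-3,0],"twist":[0,0,0]},{"gripper":5,"travel":[4,-4,0],"twist":[0,0,0]},{"gripper":5,"travel":[4,-4,0],"twist":[0,0,0]},{"gripper":5,"travel":[4,-4,0],"twist":[0,0,0]},{"gripper":5,"travel":[2,-2,0],"twist":[0,0,0]},{"gripper":5,"travel":[0,0,0],"twist":[0,0,0]}]'>/dev/null; python3 st.py;  python3 -m crank '[{"gripper":5,"travel":[2,-2,0],"twist":[0,0,0]},{"gripper":5,"travel":[2,-2,0],"twist":[0,0,0]},{"gripper":5,"travel":[0,0,0],"twist":[0,0,0]}]'>/dev/null; python3 st.py; python3 -m crank '[{"gripper":5,"travel":[2,-2,0],"twist":[0,0,0]},{"gripper":5,"travel":[0,0,0],"twist":[0,0,0]}]'>/dev/null; python3 st.py
```

```text
t 17.82 tcp-home mm [17.  -2.7] z 0.0178 F corner axes [2.  6.9] 10.6 torque [ 1.03  1.07 -0.07] rot [ 1.7995e+02  6.0000e-02 -1.5654e+02] grip 121
t 18.2 tcp-home mm [12.2 -2.7] z 0.0178 F corner axes [7.1 6.5] 9.6 torque [ 1.87  0.67 -0.04] rot [ 1.7988e+02  1.2000e-01 -1.5650e+02] grip 121
t 18.45 tcp-home mm [ 9.5 -2.7] z 0.0178 F corner axes [7.2 5.8] 10.3 torque [ 1.92  0.67 -0.09] rot [ 1.7988e+02  1.2000e-01 -1.5650e+02] grip 121
```

```bash
python3 -m crank '[{"gripper":5,"travel":[2,-2,0],"twist":[0,0,0]},{"gripper":5,"travel":[2,-2,0],"twist":[0,0,0]},{"gripper":5,"travel":[0,0,0],"twist":[0,0,0]}]'>/dev/null; python3 st.py; for i in 1 ; do python3 -m crank '[{"gripper":5,"travel":[1,-1,0],"twist":[0,0,0]},{"gripper":5,"travel":[0,0,0],"twist":[0,0,0]}]'>/dev/null; python3 st.py; done;  python3 -m crank '[{"gripper":5,"travel":[1,-1,0],"twist":[0,0,0]},{"gripper":5,"travel":[0,0,0],"twist":[0,0,0]}]'>/dev/null; python3 st.py
```

```text
t 18.82 tcp-home mm [ 3.8 -2.7] z 0.0178 F corner axes [8.2 6.5] 8.3 torque [ 1.91  0.73 -0.09] rot [ 1.7988e+02  1.2000e-01 -1.5650e+02] grip 121
t 19.07 tcp-home mm [ 2.8 -2.7] z 0.0178 F corner axes [9.5 7.4] 10.0 torque [ 2.36  0.49 -0.14] rot [ 1.7984e+02  1.5000e-01 -1.5648e+02] grip 121
t 19.32 tcp-home mm [ 2.6 -2.6] z 0.0178 F corner axes [16.7  7.5] 10.2 torque [ 3.53  0.12 -0.07] rot [ 179.74    0.24 -156.42] grip 121
```

```bash
python3 -m crank '[{"gripper":5,"travel":[-0.7,-0.7,0],"twist":[0,0,0]},{"gripper":5,"travel":[0,0,0],"twist":[0,0,0]},{"gripper":5,"travel":[0,0,0],"twist":[0,0,0]},{"gripper":5,"travel":[0,0,0],"twist":[0,0,0]}]'>/dev/null; python3 st.py; python3 - <<'E'
from h import *
b=bot.camera("side")[...,::-1]; cv2.imwrite("pics/s6.png",b); cv2.imwrite("pics/s6c.png",cv2.resize(b[130:280,160:320],(640,600),interpolation=2))
E
```

```text
t 19.82 tcp-home mm [ 2.6 -2.7] z 0.0178 F corner axes [17.  12.5] 13.7 torque [ 3.85  1.17 -0.04] rot [ 1.7967e+02  1.5000e-01 -1.5642e+02] grip 122
```

View pics/s6c.png

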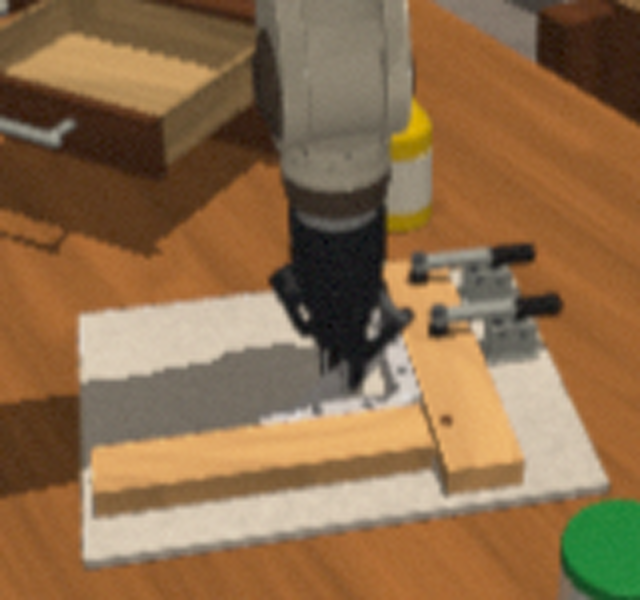

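The square sits in the corner with both legs against the timbers, and the rail has swung out: its near end is now at crop (92,510), where it was (92,487). I'll check its angle before handing in.

```bash
python3 - <<'E'
from h import *
c=np.array([.5597,-.2357]); y=np.radians(68.325); R=np.array([[np.cos(y),-np.sin(y)],[np.sin(y),np.cos(y)]])
for n,box,z in (("s5","before",.039),("s6","after",.039)):
    im=cv2.imread(f"pics/{n}.png").astype(float); g=cv2.cvtColor(im.astype(np.uint8),cv2.COLOR_BGR2GRAY).astype(float)
    pts=[]
    for u in range(190,262,2):           # top/side edge of the rail: strongest bright-to-dark step
        v0=130+((465 if n=="s5" else 485)-(u-160)*4*.1+ (8 if n=="s5" else 12))/4
        vs=np.arange(int(v0)-6,int(v0)+5); d=g[vs,u-1:u+2].mean(1)-g[vs+2,u-1:u+2].mean(1)
        pts.append((u,vs[d.argmax()]+1))
    l=cv2.fitLine(np.float32(pts),cv2.DIST_HUBER,0,.01,.01).ravel()
    P=(plane("side",[l[2:]-25*l[:2],l[2:]+25*l[:2]],z)[:,:2]-c)@R*1e3
    d=P[1]-P[0]; print(box,P.round(1).tolist(),"swing",-(d[0]/d[1])*-1)
E
python3 st.py
```

```text
before [[-32.6, 186.3], [-47.1, 36.8]] swing 0.09674388711160198
after [[-52.7, 173.7], [-51.9, 24.1]] swing -0.0055280389389346304
t 19.88 tcp-home mm [ 2.6 -2.7] z 0.0178 F corner axes [15.9 11.8] 14.4 torque [ 3.89  1.15 -0.01] rot [ 1.7967e+02  1.5000e-01 -1.5641e+02] grip 122
```

Swing was 0.097 rad before and is about -0.006 now, which is within the ±0.012 limit. Both contacts are firm and the arm is at rest, so I'm handing in.

```bash
python3 -c "
from workcell import bot
print(bot.job_done())"
```

```text
the job is handed in; nothing more can be done
None
```

I handed the job in at about 20 s: the drawer is open at its stop, and the gripped square is pressed into the corner at about 12 N on the stile and 16 N on the rail. The rail measured about -0.006 rad from square (limit ±0.012), and no verdict came back.

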